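Clamp the telescopic brush and hold it pulled out

ROBOT

A 6-joint arm with a two-finger parallel gripper is mounted at the origin on a cart in front of the work surface, level with it; the furniture and walls round the work are solid. World frame = base frame: x ahead of the robot, y to its left, z up, the work surface at z = 0. Lengths are in m, angles in rad, forces in N, time in s.
With the tool pointing down it reaches from about 0.35 to 0.725 m from the base axis. Payload 4.3 kg.
Tool frame: the origin (TCP) lies at the very end of the fingers, on their centre line; the grasp point (between the pads) lies 19 mm behind it; z points along the fingers, y is the line along which they close (so a half turn about z gives the same grasp; the last joint's range is limited). The gripper opens to 85 mm and grips with 20 to 120 N. Pads are 22 mm wide; open, the fingers measure 114 mm over their backs; the gripper's body (76 mm by 85 mm) begins 54 mm behind the grasp point. The pads swing forward as they close: fully open they stand 13 mm farther back than shut.
Start: joints at [1.063, 0.377, 0.081, 1.274, 0, 1.46], TCP at [0.223, 0.53, 0.231] pointing down, gripper open.
Joint ranges: [-2.72, 2.72], [-0.84, 1.66], [-1.02, 1.22], [-1.77, 2.12], [-1.37, 1.28], [-3.14, 3.14]. Speed limits (rad/s): [2.57, 2.57, 3.14, 3.14, 3.14, 3.14].

INTERFACE

Orientations are given as a unit quaternion [x, y, z, w].
In Python, from station import monitor, snapshot, camera_info, workorder gives the robot as it stands. The module is installed in compiled form; this text tells all that it offers.
- The arm moves only by the shell command python3 -m creep 'ROWS' [OPENING] [FORCE]. ROWS is JSON, a list of rows, each an object with "translation": the shift along the tool's x, y, z in units of 50 mm (1.0 is 50 mm), a list of three; "delta_rot": the turn, a rotation vector about the tool's x, y, z in units of 8 degrees (1.0 is 8 degrees), a list of three. A call has 1 to 12 rows; each row shifts and turns the commanded pose from where the row before left it, along the tool's axes as they then stand; what a row does not reach is not made up. A row lasts 1/8 s, in which the tool goes at most 62.5 mm and 10.7 degrees, less where a joint would pass 70% of its speed; a pose out of reach is approached as far as the arm can. A call is refused whole if a number of a shift passes 1 or a number of a turn 1, either way. A call with a gripper value outside its range is refused whole. OPENING is the closure, from 0 (fully open) to 1 (shut), set as the call begins (- or left out, the last holds). The fingers move at their own pace and stop on an object; FORCE is the grip in N (left out, the last holds). Time passes only in rows, so rows that do not move let the fingers close. It gives the time, the measured TCP pose, the force, the opening and the grip force at its end, in the units of the state.
- monitor.observe(): the state, without advancing time (a new reading comes with each control period).
- snapshot(name): name is "side" or "top" or "wrist"; returns the picture (480x640x3 uint8, red, green, blue); there is no depth.
- camera_info(name): a dict with "fx", "fy", "cx", "cy" (pixels), "k1" (the pictures are not rectified: a ray, as slopes to the right and down, at radius r is drawn at 1 + k1 r^2 times it, then the intrinsics apply), "eye" and "orientation" of the camera in the world; the wrist camera has in their place "hand_eye" (4x4, takes a point from camera to tool coordinates, whose origin is the TCP and whose axes are the flange's). Camera axes: x right, y up, looking along -z (the intrinsics and any distortion apply to the point x, -y, -z); pixel columns grow to the right and rows downward; lengths in m; the calibration is good to about 2 mm. A picture is of the moment at which its call begins: read the wrist's pose just before it. camera_info takes no time and is no camera call.
- workorder.close_job(): hands the job in; it is judged then, once.
The state is a dict: "t": time; "q": joint angles; "qvel": joint speeds; "joint_efforts": joint torques, N m; "ee_pos": TCP position; "eef_rot": TCP orientation; "ft_force": force on the tool from outside, world axes, zero at the start; "wrist_torque": the same for the moment, N m; "grip_width": finger opening in m; "grasp_force": force on a finger pad.
Only numpy, scipy, OpenCV 4.12 (cv2) and the standard library are available. Lean on these libraries where they do the work, as an engineer would, in place of code of your own. Each camera call takes 0.05 s, during which the arm holds its last target. There are 200 camera calls.

TASK

The telescopic cleaning brush lies loose in the small screw clamp: crank the clamp's handle clockwise, seen from above, until the jaw grips the brush's tube tightly, then let go of the crank. Then squeeze in the spring button on the side of the brush's grip and, keeping it squeezed, pull the grip straight out past the first stop to the second stop, the end of its travel. Finish while still holding it there, button squeezed and brush clamped, because a spring draws the grip back; leave the other kitchen things alone.

Things in the scene. Friction and masses are not known exactly. Their poses are not given: they have to be found in the camera images.
- clamp: grey yoke clamp fixed to the worktop; origin on the worktop under the middle of its base (116 x 110 mm). Its channel runs along its own y axis, channel floor 32 mm above the worktop, cheeks to 45 mm. Two posts at x = -42 and +42 mm carry a cross beam (98 mm along x, 30 mm along y, top at 94 mm). The vertical screw and its crank stand on the origin's axis.
- jaw: steel jaw with a rubber pad (24 x 50 mm) on the lower end of the screw; origin at the middle of the pad's underside, 65 mm above the worktop when fully open. It goes straight down on to the tube's top, which is 58 mm above the worktop, and carries screw and crank with it. (A wall cabinet hangs 520 mm above the worktop, right of y = 0.11, front at x = 0.55: keep the hand low.)
- crank (a joint): angle of the crank in rad, growing clockwise seen from above (its axis is the screw's). 0 = fully open; each rad lowers jaw and crank by 1.3 mm; the pad touches the tube at about 5.4, and from about 6.1 on it is tight; hard stop at 6.8. It starts anywhere from 0 to 2.5. Friction holds it where it is left; some 2 to 5 N at the knob turn it.
- knob_mid (a point): middle of the crank's black knob: an upright turning sleeve, 16 mm across; its top is 13 mm above this point, the crank arm's top (8 mm thick bar, hub top 3 mm higher) about 21 mm below it. The point lies 36 mm from the screw's axis and about 138 mm above the worktop when open. The sleeve turns freely on its pin, so the hand that holds it need not turn.
- brush: telescopic brush, about 0.4 kg, lying loose in the channel: square aluminium outer tube 26 x 26 mm, brush head at its -y end (to y = -203 mm) and black grip at its +y end. Origin at the middle of the tube's underside (on the channel floor); its own y axis runs along the tube towards the grip.
- telescope (a joint): how far the grip with the inner tube is pulled out along the brush's +y axis, in m: 0 = home, first stop 0.050 (the catch would drop in there if the button were let go), second stop 0.100 = end of travel. A spring of 4 to 5 N draws it home; the catch blocks it at a stop unless the button is in.
- button_face (a point): middle of the outer face of the spring button on the +x side of the black grip, at half the grip's height (45 mm above the worktop). The grip is 26 mm wide along x, 30 mm high, 116 mm long (58 mm each way from the button along y). The button is 36 mm long (along y), 17 mm high and stands out 8 mm when not pressed, so grip and button together are 34 mm wide and their middle lies 17 mm from this point along the brush's -x axis. Site axes as the brush's.
- button (a joint): how far the button is pressed in (towards the brush's -x), in m: 0 = out, 0.006 = fully in (about 7 N); the catch is free from about 0.004.
- mug: bystander: mug, 89 x 127 x 95 mm; origin under its middle
- honey_jar: bystander: jar with a white lid, 58 x 62 x 99 mm; origin under its middle
- salt_shaker: bystander: salt shaker, 44 x 44 x 90 mm; origin under its middle

How it is judged:
On the way, in this order (a step that is already met when the one before it is completed fails the run):
1. the jaw is cranked down tight on the brush's tube while the grip is still home (contact force between jaw and brush above 8 N and value of joint telescope below 0.01 m), for 0.2 s.
2. the button is squeezed in between the fingers while the grip is still home (value of joint button above 0.0035 m and contact force between the fingers and brush above 2 N and value of joint telescope below 0.03 m), for 0.05 s.
3. the grip is pulled out to the second stop (value of joint telescope above 0.094 m), for 0.2 s.
At the end, for the whole second after the job is handed in: The fingers hold the grip (over 2 N), button in over 3.5 mm, grip pulled out over 94 of 100 mm; the jaw presses the tube with over 8 N, the crank is let go, and the tube lies still in the channel, under 15 mm from where it lay and within 0.1 rad of the channel's line (value of joint telescope above 0.094 m and value of joint button above 0.0035 m and contact force between the fingers and brush above 2 N and contact force between jaw and brush above 8 N and contact force between the fingers and jaw below 0.5 N and distance of brush from where it was at the start of the episode below 0.015 m and angle between the y axis of brush and the y axis of clamp, either way round below 0.1 rad and linear speed of brush below 0.02 m/s); the arm keeps its last pose, push and grip.
It fails at once if a bystander is pushed more than 30 mm (distance of any of mug, honey_jar, salt_shaker from where it was at the start of the episode above 0.03 m).
It also fails if it takes over 50 s, if anything falls off the work surface, if the arm or the gripper's body presses on something with over 40 N, if the wrist force passes 120 N, or if a joint passes its speed limit or range.

## Working session

There is one attempt and no reset: what is moved stays moved. The work goes in short steps, Python scripts to look and compute and a shell command to move; the robot and the scene stay as the last step left them, time stands still between calls to the robot, and variables do not carry over. Pictures are saved under pics/ and viewed, at most 10 in all, crops included, and the job is handed in when it is done.

```bash
mkdir -p pics; python3 - <<'E'
from station import monitor,snapshot,camera_info
import cv2
for n in("side","top"):
    cv2.imwrite(f"pics/{n}0.png",snapshot(n)[...,::-1]); print(n,camera_info(n))
print(camera_info("wrist")); print(monitor.observe())
E
```

```text
side {'fx': 539.8110386865458, 'fy': 539.8110386865458, 'cx': 321.0522413623944, 'cy': 245.6495798863846, 'k1': -0.11094810549446527, 'eye': array([ 0.16605971, -1.09725852,  0.53910719]), 'orientation': array([ 0.56194556, -0.10605268, -0.14324958,  0.80774351])}
top {'fx': 564.733712227147, 'fy': 564.733712227147, 'cx': 315.02871275582345, 'cy': 233.68776359486023, 'k1': -0.041046018156076516, 'eye': array([ 0.44043445, -0.01622478,  1.27885665]), 'orientation': array([-0.0477356 ,  0.04141527,  0.70824199, -0.70313539])}
{'fx': 406.0171081718711, 'fy': 406.0171081718711, 'cx': 313.74215161932347, 'cy': 237.2109976641873, 'k1': -0.004158685927450973, 'hand_eye': array([[-1.51176493e-04,  9.52073712e-01,  3.05868638e-01,
         7.75425981e-02],
       [ 9.99999924e-01,  2.53960207e-04, -2.96245985e-04,
        -5.25154471e-04],
       [-3.59726477e-04,  3.05868570e-01, -9.52073678e-01,
        -1.40695213e-01],
       [ 0.00000000e+00,  0.00000000e+00,  0.00000000e+00,
         1.00000000e+00]])}
{'t': 0.1, 'q': array([1.06269170e+00, 3.78009011e-01, 7.97316962e-02, 1.27443549e+00,
       1.56810666e-05, 1.46050358e+00]), 'qvel': array([-8.67971908e-04,  3.80794651e-05,  2.50805877e-03,  1.06255180e-03,
       -9.09691177e-04, -1.38296155e-03]), 'joint_efforts': array([ 9.30819297e-04, -4.64695072e+01,  2.70581496e+01,  1.20786962e-02,
       -7.05010211e-05, -1.65372164e-06]), 'ee_pos': array([0.22243939, 0.52956083, 0.23043272]), 'eef_rot': array([ 1.97596879e-01,  9.80282895e-01, -9.10410410e-04, -2.99056179e-04]), 'ft_force': array([-0.26290739,  0.23956788, -0.35059185]), 'wrist_torque': array([ 0.01309819, -0.03201367,  0.00212986]), 'grasp_force': 0.0, 'grip_width': 0.08535242652545968}
```

View pics/top0.png

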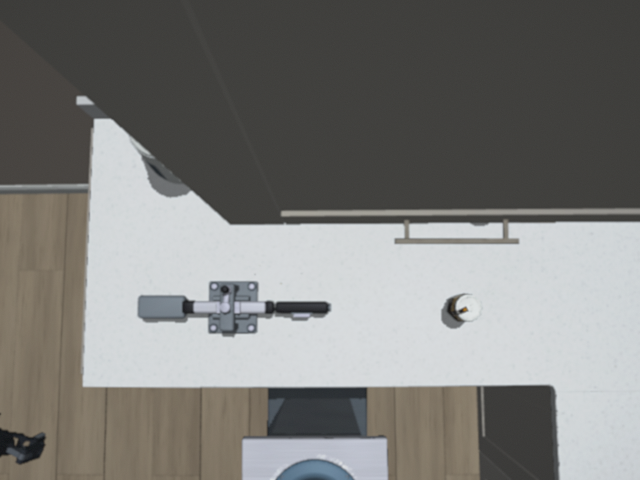

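View pics/side0.png

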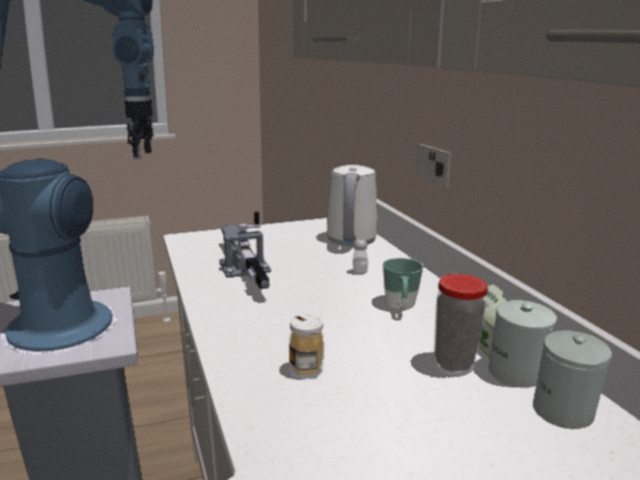

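The top view shows the clamp at about (232,307), the brush head on the left (+y), the grip on the right at (302,308), and the button on the robot side at (301,316). The knob is near (224,290). The honey jar is at (463,308), and the mug and salt shaker stand further back. I'll enlarge a crop next.

```bash
cat > h.py <<'E'
import numpy as np,cv2
from scipy.spatial.transform import Rotation as R
from station import monitor,snapshot,camera_info
def ray(n,u,v,pose=None):
    c=camera_info(n); K=np.array([[c['fx'],0,c['cx']],[0,c['fy'],c['cy']],[0,0,1]])
    x,y=cv2.undistortPoints(np.array([[[u,v]]],float),K,np.array([c['k1'],0,0,0]))[0,0]
    d=np.array([x,-y,-1.])
    if n=='wrist':
        T=c['hand_eye']; p,q=pose; r=R.from_quat(q)
        return p+r.apply(T[:3,3]), r.apply(T[:3,:3]@d)
    return np.array(c['eye']),R.from_quat(c['orientation']).apply(d)
def at(n,u,v,z,pose=None):
    o,d=ray(n,u,v,pose); return (o+d*(z-o[2])/d[2]).round(4)
E
python3 - <<'E'
from h import *
im=cv2.imread('pics/top0.png')[265:345,130:340]
cv2.imwrite('pics/c1.png',cv2.resize(im,None,fx=3.8,fy=3.8,interpolation=cv2.INTER_CUBIC))
E
```

```text
(no output)
```

View pics/c1.png

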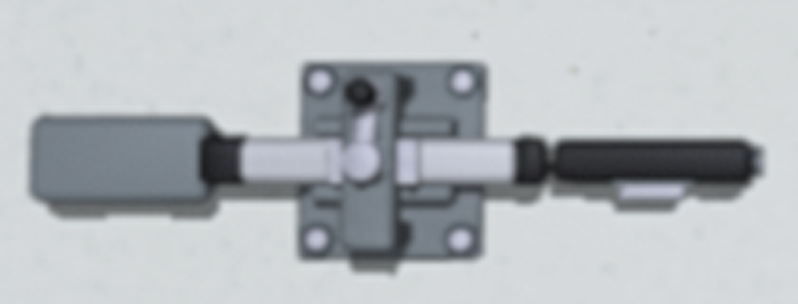

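```bash
python3 - <<'E'
from h import *
f=lambda a,b,z:at('top',130+a/3.8,265+b/3.8,z)
print('knob',f(360,92,.15),'hub',f(362,161,.12))
for a,b in((302,65),(486,65),(300,258),(483,258)):print('base',f(a,b,.01))
print('tube',f(240,160,.058),f(515,160,.058))
print('grip',f(555,161,.06),f(750,161,.06),'btn',f(620,200,.045),f(685,200,.045))
print('jar',at('top',465,307,.099))
E
```

```text
knob [0.4734 0.1744 0.15  ] hub [0.4373 0.1779 0.12  ]
base [0.4935 0.2327 0.01  ]
base [0.4929 0.1236 0.01  ]
base [0.3807 0.2322 0.01  ]
base [0.3803 0.1247 0.01  ]
tube [0.438  0.2577 0.058 ] [0.4372 0.1016 0.058 ]
grip [0.4365 0.0788 0.06  ] [ 0.4358 -0.0312  0.06  ] btn [0.4142 0.0429 0.045 ] [0.414  0.0058 0.045 ]
jar [ 0.4344 -0.3162  0.099 ]
```

The measurements fit the given sizes. The screw axis is at about (0.437, 0.178), the knob at (0.473, 0.174) and the button face at (0.414, 0.024). The brush's +y runs along world -y. I'll turn the hand so that tool y = world x and tool x = world y, then go above the knob.

```bash
python3 -m creep '[{"translation":[0,0,0],"delta_rot":[0,0,1]},{"translation":[0,0,0],"delta_rot":[0,0,1]},{"translation":[0,0,0],"delta_rot":[0,0,1]},{"translation":[0,0,0],"delta_rot":[0,0,1]},{"translation":[0,0,0],"delta_rot":[0,0,1]},{"translation":[0,0,0],"delta_rot":[0,0,1]},{"translation":[0,0,0],"delta_rot":[0,0,1]},{"translation":[0,0,0],"delta_rot":[0,0,1]},{"translation":[0,0,0],"delta_rot":[0,0,0.4]}]' 0
python3 -m creep '[{"translation":[-0.71,0.5,0.08],"delta_rot":[0,0,0]},{"translation":[-0.71,0.5,0.08],"delta_rot":[0,0,0]},{"translation":[-0.71,0.5,0.08],"delta_rot":[0,0,0]},{"translation":[-0.71,0.5,0.08],"delta_rot":[0,0,0]},{"translation":[-0.71,0.5,0.08],"delta_rot":[0,0,0]},{"translation":[-0.71,0.5,0.08],"delta_rot":[0,0,0]},{"translation":[-0.71,0.5,0.08],"delta_rot":[0,0,0]},{"translation":[-0.71,0.5,0.08],"delta_rot":[0,0,0]},{"translation":[-0.71,0.5,0.08],"delta_rot":[0,0,0]},{"translation":[-0.71,0.5,0.08],"delta_rot":[0,0,0]},{"translation":[0,0,0],"delta_rot":[0,0,0]}]'
python3 - <<'E'
from h import *
s=monitor.observe(); print(s['t'],s['ee_pos'],s['eef_rot'],s['q'],R.from_quat(s['eef_rot']).as_matrix().round(3))
cv2.imwrite('pics/w1.png',snapshot('wrist')[...,::-1])
E
```

```text
t: 1.23
ee_pos: [0.2226, 0.5298, 0.2307]
eef_rot: [0.708, 0.706, -0.001, 0.0]
ft_force: [0.3, 0.2, 0.4]
grip_width: 0.0855
grasp_force: 0.0
t: 2.6
ee_pos: [0.4738, 0.173, 0.1906]
eef_rot: [0.709, 0.706, -0.0, -0.0]
ft_force: [-0.3, -0.2, -0.3]
grip_width: 0.0853
grasp_force: 0.0
2.6 [0.47379511 0.17296457 0.19055794] [ 7.08640074e-01  7.05569991e-01 -4.78508785e-04 -6.60065480e-05] [ 2.24442470e-01  2.51834991e-01 -2.01251654e-01  1.11859112e+00
 -3.95434895e-04  1.79958073e+00] [[ 0.004  1.    -0.001]
 [ 1.    -0.004 -0.001]
 [-0.001 -0.001 -1.   ]]
```

View pics/w1.png

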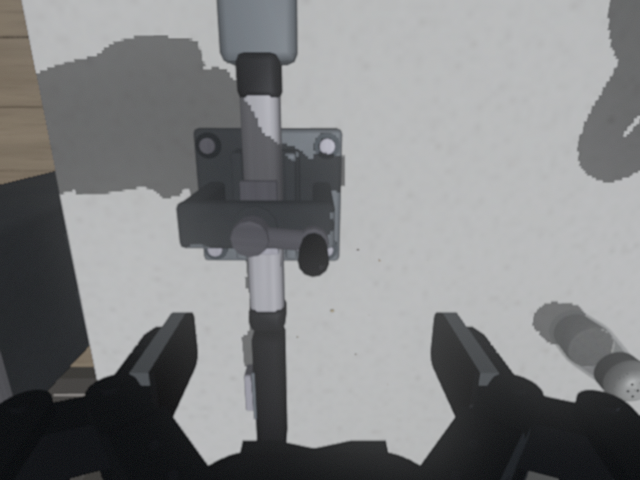

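The wrist view shows the knob's top end at about (314,266), its foot at (314,240) and the hub at (250,237).

```bash
python3 - <<'E'
from h import *
s=monitor.observe(); P=(s['ee_pos'],s['eef_rot'])
print('knobtop',at('wrist',314,263,.150,P),at('wrist',314,263,.147,P),'hub',at('wrist',251,237,.12,P),'btn',at('wrist',247,391,.045,P))
E
```

```text
knobtop [0.4735 0.1806 0.15  ] [0.4735 0.1794 0.147 ] hub [0.439  0.1841 0.12  ] btn [0.4164 0.0235 0.045 ]
```

```bash
python3 -m creep '[{"translation":[0.06,0,0.62],"delta_rot":[0,0,0]},{"translation":[0,0,0.62],"delta_rot":[0,0,0]},{"translation":[0,0,0],"delta_rot":[0,0,0]}]' 0
python3 -m creep '[{"translation":[0,0,0],"delta_rot":[0,0,0]},{"translation":[0,0,0],"delta_rot":[0,0,0]},{"translation":[0,0,0],"delta_rot":[0,0,0]},{"translation":[0,0,0],"delta_rot":[0,0,0]},{"translation":[0,0,0],"delta_rot":[0,0,0]},{"translation":[0,0,0],"delta_rot":[0,0,0]}]' 1 25
```

```text
t: 3.02
ee_pos: [0.4696, 0.1785, 0.1272]
eef_rot: [0.706, 0.708, -0.002, -0.002]
ft_force: [-0.0, 0.5, -0.3]
grip_width: 0.0854
grasp_force: 0.0
t: 3.78
ee_pos: [0.4736, 0.1783, 0.1299]
eef_rot: [0.707, 0.707, 0.001, 0.0]
ft_force: [1.4, 0.3, 3.7]
grip_width: 0.0141
grasp_force: 25.1
```

The knob is held, and it closed at x = 0.4736 as measured. Now I'll crank 180° clockwise.

```bash
python3 -m creep '[{"translation":[-0.243,-0.06,0.009],"delta_rot":[0,0,0]},{"translation":[-0.207,-0.14,0.009],"delta_rot":[0,0,0]},{"translation":[-0.147,-0.202,0.009],"delta_rot":[0,0,0]},{"translation":[-0.069,-0.241,0.009],"delta_rot":[0,0,0]},{"translation":[0,0,0],"delta_rot":[0,0,0]}]'
python3 -m creep '[{"translation":[0.017,-0.249,0.009],"delta_rot":[0,0,0]},{"translation":[0.102,-0.229,0.009],"delta_rot":[0,0,0]},{"translation":[0.174,-0.179,0.009],"delta_rot":[0,0,0]},{"translation":[0.225,-0.11,0.009],"delta_rot":[0,0,0]},{"translation":[0.248,-0.026,0.009],"delta_rot":[0,0,0]},{"translation":[0,0,0],"delta_rot":[0,0,0]}]'
```

```text
t: 4.4
ee_pos: [0.4387, 0.1448, 0.1276]
eef_rot: [0.707, 0.707, -0.0, -0.001]
ft_force: [-1.5, 3.1, 7.6]
grip_width: 0.0141
grasp_force: 25.4
t: 5.15
ee_pos: [0.4012, 0.1839, 0.1256]
eef_rot: [0.707, 0.708, 0.0, 0.001]
ft_force: [3.5, 1.7, 6.8]
grip_width: 0.0142
grasp_force: 25.4
```

```bash
python3 -m creep '[{"translation":[0.243,0.06,0.009],"delta_rot":[0,0,0]},{"translation":[0.207,0.14,0.009],"delta_rot":[0,0,0]},{"translation":[0,0,0],"delta_rot":[0,0,0]}]'
python3 -m creep '[{"translation":[0.147,0.202,0.009],"delta_rot":[0,0,0]},{"translation":[0,0,0],"delta_rot":[0,0,0]}]'
```

```text
t: 5.52
ee_pos: [0.4108, 0.2061, 0.1248]
eef_rot: [0.707, 0.708, -0.0, 0.0]
ft_force: [0.5, 0.6, 9.0]
grip_width: 0.0147
grasp_force: 25.7
t: 5.78
ee_pos: [0.42, 0.2133, 0.1245]
eef_rot: [0.707, 0.707, -0.001, -0.0]
ft_force: [-1.3, -0.0, 13.7]
grip_width: 0.0143
grasp_force: 26.0
```

```bash
python3 -m creep '[{"translation":[0.069,0.241,0],"delta_rot":[0,0,0]},{"translation":[0,0,0],"delta_rot":[0,0,0]}]'
python3 -m creep '[{"translation":[-0.017,0.249,0],"delta_rot":[0,0,0]},{"translation":[0,0,0],"delta_rot":[0,0,0]}]'
```

```text
t: 6.02
ee_pos: [0.4308, 0.2172, 0.1244]
eef_rot: [0.707, 0.708, -0.001, -0.002]
ft_force: [-4.7, 1.4, 16.0]
grip_width: 0.0142
grasp_force: 26.2
t: 6.28
ee_pos: [0.4423, 0.2175, 0.1244]
eef_rot: [0.706, 0.708, -0.001, -0.003]
ft_force: [-7.3, 4.9, 15.7]
grip_width: 0.0144
grasp_force: 26.4
```

```bash
python3 -m creep '[{"translation":[-0.13,0.229,0],"delta_rot":[0,0,0]},{"translation":[0,0,0],"delta_rot":[0,0,0]}]'
python3 -m creep '[{"translation":[-0.174,0.179,0],"delta_rot":[0,0,0]},{"translation":[0,0,0],"delta_rot":[0,0,0]}]'
```

```text
t: 6.52
ee_pos: [0.4541, 0.2135, 0.1245]
eef_rot: [0.706, 0.708, 0.002, -0.005]
ft_force: [-6.4, 12.4, 13.2]
grip_width: 0.0144
grasp_force: 26.1
t: 6.78
ee_pos: [0.458, 0.2067, 0.1238]
eef_rot: [0.705, 0.709, -0.0, -0.011]
ft_force: [-16.2, 18.4, 20.4]
grip_width: 0.0143
grasp_force: 27.0
```

Tangential resistance at the knob is about 24 N, against 2–5 N of friction, after 302° of turning, so the clamp is tight. I'll relax the hand, open and lift.

```bash
python3 -m creep '[{"translation":[0.12,-0.16,-0.03],"delta_rot":[0,0,0]},{"translation":[0,0,0],"delta_rot":[0,0,0]}]'
python3 -m creep '[{"translation":[0,0,0],"delta_rot":[0,0,0]},{"translation":[0,0,0],"delta_rot":[0,0,0]},{"translation":[0,0,0],"delta_rot":[0,0,0]},{"translation":[0,0,0],"delta_rot":[0,0,0]},{"translation":[0,0,-0.5],"delta_rot":[0,0,0]},{"translation":[0,0,-0.7],"delta_rot":[0,0,0]},{"translation":[-0.5,0,0],"delta_rot":[0,0,0]},{"translation":[-0.7,0,0],"delta_rot":[0,0,0]},{"translation":[-0.7,0,0],"delta_rot":[0,0,0]},{"translation":[0,0,0],"delta_rot":[0,0,0]}]' 0
python3 - <<'E'
from h import *
s=monitor.observe(); print(s['t'],s['ee_pos'],R.from_quat(s['eef_rot']).as_matrix().round(3))
cv2.imwrite('pics/w2.png',snapshot('wrist')[...,::-1])
np.savez('pose.npz',p=s['ee_pos'],q=s['eef_rot'])
E
```

```text
t: 7.02
ee_pos: [0.4514, 0.2098, 0.1244]
eef_rot: [0.706, 0.708, -0.002, -0.006]
ft_force: [-9.9, 10.0, 10.5]
grip_width: 0.0146
grasp_force: 25.6
t: 8.28
ee_pos: [0.4591, 0.1098, 0.1861]
eef_rot: [0.708, 0.706, 0.001, 0.001]
ft_force: [-0.2, 0.3, -0.1]
grip_width: 0.0857
grasp_force: 0.0
8.275 [0.45913588 0.10978785 0.18607594] [[ 0.004  1.     0.002]
 [ 1.    -0.004 -0.   ]
 [-0.     0.002 -1.   ]]
```

View pics/w2.png

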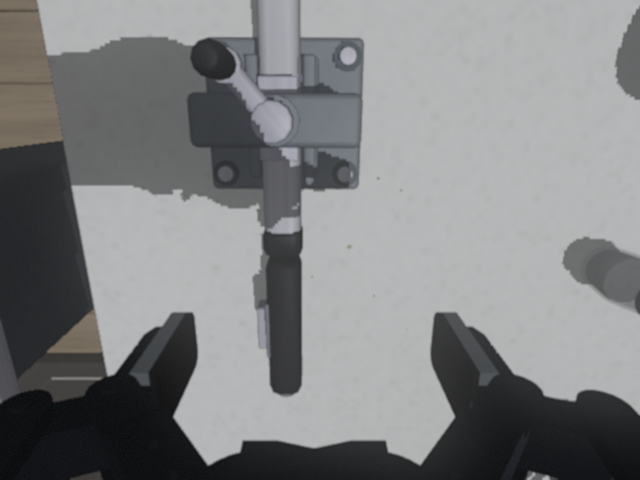

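Unexpected: the knob is at (212,58), on the -x/+y side of the hub at (272,121). I'll work out where that is.

```bash
python3 - <<'E'
from h import *
s=np.load('pose.npz'); P=(s['p'],s['q'])
print('knob',at('wrist',210,54,.142,P),at('wrist',216,66,.12,P),'hub',at('wrist',272,121,.115,P))
for a,b in((207,38),(362,38),(213,187),(359,187)):print(at('wrist',a,b,.01,P))
im=snapshot('top')[265:345,180:340]
cv2.imwrite('pics/c2.png',cv2.resize(im[...,::-1],None,fx=5,fy=5,interpolation=cv2.INTER_CUBIC))
E
```

```text
knob [0.4169 0.2086 0.142 ] [0.4142 0.2059 0.12  ] hub [0.4392 0.1807 0.115 ]
[0.385  0.2341 0.01  ]
[0.4948 0.2337 0.01  ]
[0.3808 0.1275 0.01  ]
[0.4958 0.127  0.01  ]
```

View pics/c2.png

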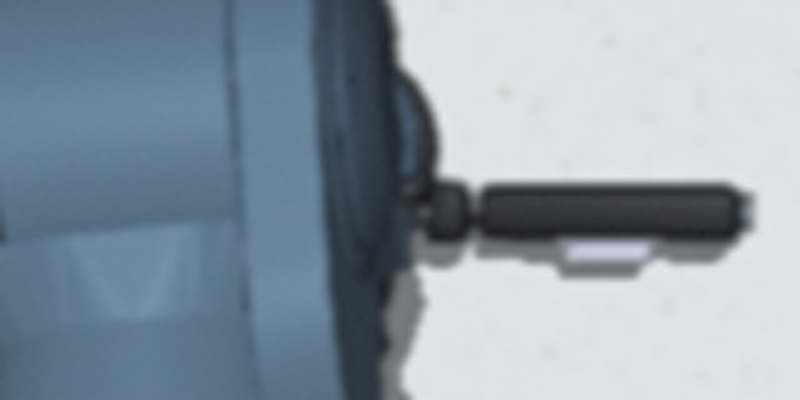

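The knob is at about (0.416, 0.208), 129°. It followed the opening finger back about 60° because the closing line was nearly tangential there. I'll re-grasp with the hand yawed 60°, so that the fingers open radially at the tight angle.

```bash
python3 -m creep '[{"translation":[0.98,-0.43,0],"delta_rot":[0,0,0]},{"translation":[0.98,-0.43,0],"delta_rot":[0,0,0]},{"translation":[0,0,0],"delta_rot":[0,0,-1]},{"translation":[0,0,0],"delta_rot":[0,0,-1]},{"translation":[0,0,0],"delta_rot":[0,0,-1]},{"translation":[0,0,0],"delta_rot":[0,0,-1]},{"translation":[0,0,0],"delta_rot":[0,0,-1]},{"translation":[0,0,0],"delta_rot":[0,0,-1]},{"translation":[0,0,0],"delta_rot":[0,0,-1]},{"translation":[0,0,0],"delta_rot":[0,0,-0.5]},{"translation":[0,0,0],"delta_rot":[0,0,0]}]' 0
python3 - <<'E'
from h import *
s=monitor.observe(); print(s['t'],s['ee_pos'],s['q'],R.from_quat(s['eef_rot']).as_matrix().round(3))
cv2.imwrite('pics/w3.png',snapshot('wrist')[...,::-1])
np.savez('pose.npz',p=s['ee_pos'],q=s['eef_rot'])
E
```

```text
t: 9.75
ee_pos: [0.4151, 0.2104, 0.1856]
eef_rot: [0.258, 0.966, 0.0, 0.0]
ft_force: [0.1, -0.1, 0.2]
grip_width: 0.0851
grasp_force: 0.0
9.75 [0.41514033 0.21043215 0.1855611 ] [ 3.32552919e-01  1.77134653e-01 -3.10384787e-01  1.08247861e+00
  2.49350277e-04  8.55389339e-01] [[-0.866  0.499  0.001]
 [ 0.499  0.866  0.   ]
 [-0.     0.001 -1.   ]]
```

View pics/w3.png

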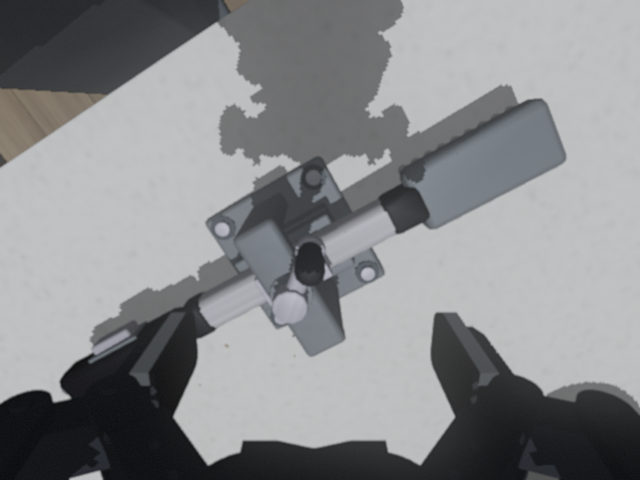

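The knob's top is at (310,272), on the centre column and under the TCP to within a few mm. I'll descend, grasp and turn in small steps.

```bash
python3 -m creep '[{"translation":[0.04,0,0.63],"delta_rot":[0,0,0]},{"translation":[0,0,0.63],"delta_rot":[0,0,0]},{"translation":[0,0,0],"delta_rot":[0,0,0]}]' 0
python3 -m creep '[{"translation":[0,0,0],"delta_rot":[0,0,0]},{"translation":[0,0,0],"delta_rot":[0,0,0]},{"translation":[0,0,0],"delta_rot":[0,0,0]},{"translation":[0,0,0],"delta_rot":[0,0,0]},{"translation":[0,0,0],"delta_rot":[0,0,0]},{"translation":[0,0,0],"delta_rot":[0,0,0]}]' 1 50
python3 -m creep '[{"translation":[-0.12,0.205,0.009],"delta_rot":[0,0,0]},{"translation":[0,0,0],"delta_rot":[0,0,0]}]'
python3 -m creep '[{"translation":[-0.192,0.161,0.009],"delta_rot":[0,0,0]},{"translation":[0,0,0],"delta_rot":[0,0,0]}]'
```

```text
t: 10.18
ee_pos: [0.4111, 0.21, 0.1205]
eef_rot: [0.259, 0.966, -0.001, -0.002]
ft_force: [-0.5, 0.7, 0.5]
grip_width: 0.0853
grasp_force: 0.0
t: 10.92
ee_pos: [0.4136, 0.2102, 0.1231]
eef_rot: [0.259, 0.966, -0.0, 0.001]
ft_force: [-0.6, -2.3, 4.9]
grip_width: 0.0132
grasp_force: 48.7
t: 11.18
ee_pos: [0.4239, 0.216, 0.1229]
eef_rot: [0.259, 0.966, -0.0, 0.0]
ft_force: [-2.1, -2.5, 8.1]
grip_width: 0.0133
grasp_force: 49.1
t: 11.42
ee_pos: [0.4354, 0.2182, 0.1227]
eef_rot: [0.259, 0.966, -0.0, -0.0]
ft_force: [-5.7, -2.4, 13.1]
grip_width: 0.0137
grasp_force: 49.6
```

```bash
python3 -m creep '[{"translation":[-0.235,0.085,0.005],"delta_rot":[0,0,0]},{"translation":[0,0,0],"delta_rot":[0,0,0]}]'
python3 -m creep '[{"translation":[-0.125,0.011,0],"delta_rot":[0,0,0]},{"translation":[0,0,0],"delta_rot":[0,0,0]}]'
python3 -m creep '[{"translation":[-0.125,-0.011,0],"delta_rot":[0,0,0]},{"translation":[0,0,0],"delta_rot":[0,0,0]}]'
```

```text
t: 11.68
ee_pos: [0.4465, 0.2168, 0.1225]
eef_rot: [0.259, 0.966, 0.001, -0.002]
ft_force: [-9.4, 0.6, 15.2]
grip_width: 0.0135
grasp_force: 49.9
t: 11.92
ee_pos: [0.4512, 0.215, 0.1225]
eef_rot: [0.258, 0.966, 0.001, -0.003]
ft_force: [-10.7, 3.4, 15.9]
grip_width: 0.0138
grasp_force: 50.0
t: 12.18
ee_pos: [0.4556, 0.2127, 0.1224]
eef_rot: [0.258, 0.966, 0.003, -0.004]
ft_force: [-12.6, 6.9, 15.7]
grip_width: 0.0135
grasp_force: 50.0
```

```bash
python3 -m creep '[{"translation":[0.06,0,0],"delta_rot":[0,0,0]},{"translation":[0,0,0],"delta_rot":[0,0,0]}]'
python3 -m creep '[{"translation":[0.06,0,0],"delta_rot":[0,0,0]},{"translation":[0,0,0],"delta_rot":[0,0,0]}]'
python3 -m creep '[{"translation":[0.06,0,0],"delta_rot":[0,0,0]},{"translation":[0,0,0],"delta_rot":[0,0,0]}]'
```

```text
t: 12.42
ee_pos: [0.4537, 0.2137, 0.1225]
eef_rot: [0.258, 0.966, 0.002, -0.003]
ft_force: [-10.3, 5.7, 14.8]
grip_width: 0.0137
grasp_force: 49.8
t: 12.68
ee_pos: [0.4514, 0.2149, 0.1225]
eef_rot: [0.258, 0.966, 0.002, -0.002]
ft_force: [-9.1, 4.4, 14.9]
grip_width: 0.0137
grasp_force: 49.8
t: 12.92
ee_pos: [0.4488, 0.2159, 0.1226]
eef_rot: [0.258, 0.966, 0.001, -0.002]
ft_force: [-9.5, 2.0, 15.3]
grip_width: 0.0136
grasp_force: 49.8
```

```bash
python3 - <<'E'
from h import *
a=snapshot('wrist')[150:480,120:520,::-1]; b=snapshot('side')[190:300,200:300,::-1]
a=cv2.resize(a,(485,400)); b=cv2.resize(b,(310,341),interpolation=cv2.INTER_CUBIC)
o=np.zeros((400,800,3),np.uint8); o[:,:485]=a; o[:341,490:]=b; cv2.imwrite('pics/w4.png',o)
E
```

```text
(no output)
```

View pics/w4.png

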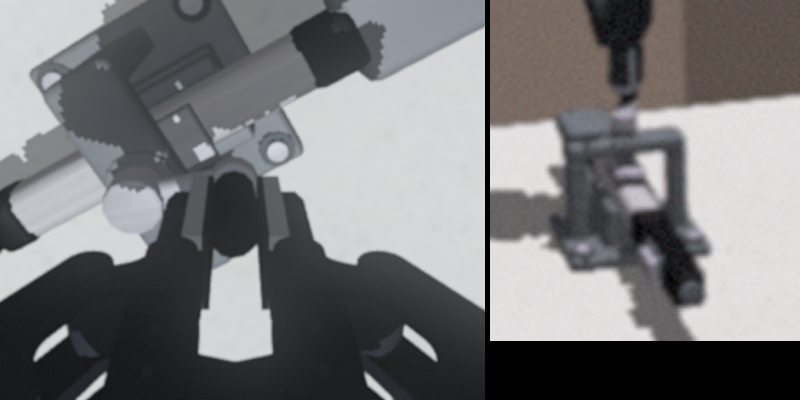

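The knob is held at the far edge of the pads, at about (235,210) in the crop. The crank arm follows the hand. The resistance hardly changed when I backed off, so I'll check whether it is static, then open slightly.

```bash
python3 -m creep '[{"translation":[-0.125,0,0],"delta_rot":[0,0,0]},{"translation":[-0.125,-0.02,0],"delta_rot":[0,0,0]},{"translation":[0,0,0],"delta_rot":[0,0,0]}]'
python3 -m creep '[{"translation":[0,0,0],"delta_rot":[0,0,0]},{"translation":[0,0,0],"delta_rot":[0,0,0]},{"translation":[0,0,0],"delta_rot":[0,0,0]},{"translation":[0,0,0],"delta_rot":[0,0,0]}]'
python3 -m creep '[{"translation":[0,0,0],"delta_rot":[0,0,0]},{"translation":[0,0,0],"delta_rot":[0,0,0]}]' 0.7
python3 - <<'E'
from h import *
s=monitor.observe(); print(s['t'],s['ee_pos'],s['wrist_torque'])
np.savez('pose.npz',p=s['ee_pos'],q=s['eef_rot'])
a=snapshot('wrist')[150:480,120:520,::-1]; cv2.imwrite('pics/w5.png',a)
E
```

```text
t: 13.4
ee_pos: [0.4562, 0.2123, 0.1224]
eef_rot: [0.257, 0.966, 0.005, -0.006]
ft_force: [-17.1, 11.5, 19.0]
grip_width: 0.0136
grasp_force: 50.2
t: 13.9
ee_pos: [0.4562, 0.2123, 0.1224]
eef_rot: [0.257, 0.966, 0.005, -0.006]
ft_force: [-16.8, 13.1, 18.0]
grip_width: 0.0136
grasp_force: 50.2
t: 14.15
ee_pos: [0.4619, 0.2075, 0.1213]
eef_rot: [0.259, 0.966, 0.0, 0.0]
ft_force: [0.7, -1.3, -0.0]
grip_width: 0.0256
grasp_force: 0.0
14.15 [0.46192255 0.20745242 0.12130598] [ 0.03197536 -0.00469442  0.00670929]
```

View pics/w5.png

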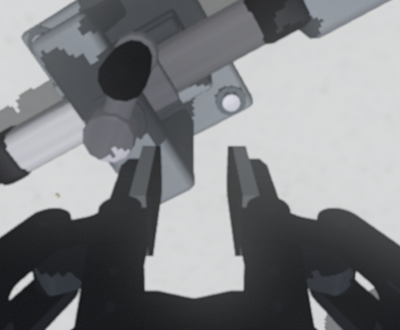

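The crank really does spring back from the over-tightened state, ending at crop (125,72). The resistance is stiff near 61°, so that is the hard stop. I'll turn only to a moderately tight angle, unload slowly, and release at low force so there is no overshoot.

```bash
python3 - <<'E'
from h import *
s=np.load('pose.npz'); P=(s['p'],s['q'])
k=at('wrist',246,222,.142,P); h=at('wrist',228,287,.113,P); print(k,h,np.degrees(np.arctan2(k[1]-h[1],k[0]-h[0])))
d=R.from_quat(P[1]).inv().apply(k-P[0])/.05; print(d)
E
python3 -m creep '[{"translation":[0,0,-0.4],"delta_rot":[0,0,0]},{"translation":[0,0,-0.5],"delta_rot":[0,0,0]},{"translation":[0,0,0],"delta_rot":[0,0,0]}]' 0
```

```text
[0.4134 0.2111 0.142 ] [0.4371 0.1817 0.113 ] 128.8730669945059
[ 0.87670392 -0.42172448 -0.41464782]
t: 14.58
ee_pos: [0.4636, 0.2076, 0.1679]
eef_rot: [0.259, 0.966, 0.001, 0.002]
ft_force: [0.9, -1.1, -0.7]
grip_width: 0.0784
grasp_force: 0.0
```

Both releases ended at the same 129°, so that looks like a repeatable balance of friction and spring. I'll try one gentle release to see whether it can be left tighter.

```bash
python3 -m creep '[{"translation":[0.88,-0.45,0],"delta_rot":[0,0,0]},{"translation":[0,0,0],"delta_rot":[0,0,0]},{"translation":[0,0,0.46],"delta_rot":[0,0,0]},{"translation":[0,0,0.46],"delta_rot":[0,0,0]},{"translation":[0,0,0],"delta_rot":[0,0,0]}]' 0
python3 -m creep '[{"translation":[0,0,0],"delta_rot":[0,0,0]},{"translation":[0,0,0],"delta_rot":[0,0,0]},{"translation":[0,0,0],"delta_rot":[0,0,0]},{"translation":[0,0,0],"delta_rot":[0,0,0]},{"translation":[0,0,0],"delta_rot":[0,0,0]},{"translation":[0,0,0],"delta_rot":[0,0,0]}]' 1 30
python3 -m creep '[{"translation":[-0.082,0.155,0.006],"delta_rot":[0,0,0]},{"translation":[-0.127,0.139,0.006],"delta_rot":[0,0,0]},{"translation":[0,0,0],"delta_rot":[0,0,0]},{"translation":[0,0,0],"delta_rot":[0,0,0]}]'
python3 -m creep '[{"translation":[0.035,-0.038,0],"delta_rot":[0,0,0]},{"translation":[0,0,0],"delta_rot":[0,0,0]},{"translation":[0,0,0],"delta_rot":[0,0,0]}]'
python3 -m creep '[{"translation":[0.035,-0.038,0],"delta_rot":[0,0,0]},{"translation":[0,0,0],"delta_rot":[0,0,0]},{"translation":[0,0,0],"delta_rot":[0,0,0]}]'
```

```text
t: 15.2
ee_pos: [0.411, 0.2092, 0.1183]
eef_rot: [0.259, 0.966, -0.001, -0.002]
ft_force: [-0.8, 0.7, -1.8]
grip_width: 0.0854
grasp_force: 0.0
t: 15.95
ee_pos: [0.4125, 0.2099, 0.1207]
eef_rot: [0.259, 0.966, 0.0, 0.0]
ft_force: [-1.1, -2.4, 4.5]
grip_width: 0.0141
grasp_force: 29.3
t: 16.45
ee_pos: [0.4282, 0.2176, 0.1204]
eef_rot: [0.259, 0.966, 0.0, -0.0]
ft_force: [-4.9, -1.3, 10.2]
grip_width: 0.0141
grasp_force: 30.0
t: 16.82
ee_pos: [0.4256, 0.2169, 0.1204]
eef_rot: [0.259, 0.966, 0.0, -0.0]
ft_force: [-3.3, -0.6, 9.6]
grip_width: 0.0144
grasp_force: 30.0
t: 17.2
ee_pos: [0.4234, 0.2162, 0.1205]
eef_rot: [0.259, 0.966, 0.0, -0.0]
ft_force: [-3.6, -0.9, 10.4]
grip_width: 0.0142
grasp_force: 29.9
```

```bash
python3 -m creep '[{"translation":[0,0,0],"delta_rot":[0,0,0]},{"translation":[0,0,0],"delta_rot":[0,0,0]},{"translation":[0,0,0],"delta_rot":[0,0,0]},{"translation":[0,0,0],"delta_rot":[0,0,0]},{"translation":[0,0,-0.6],"delta_rot":[0,0,0]},{"translation":[0,0,-0.8],"delta_rot":[0,0,0]}]' 0
python3 -m creep '[{"translation":[0,0,0],"delta_rot":[0,0,1]},{"translation":[0,0,0],"delta_rot":[0,0,1]},{"translation":[0,0,0],"delta_rot":[0,0,1]},{"translation":[0,0,0],"delta_rot":[0,0,1]},{"translation":[0,0,0],"delta_rot":[0,0,1]},{"translation":[0,0,0],"delta_rot":[0,0,1]},{"translation":[0,0,0],"delta_rot":[0,0,1]},{"translation":[0,0,0],"delta_rot":[0,0,0.5]},{"translation":[0,0,0],"delta_rot":[0,0,0]}]'
python3 -m creep '[{"translation":[-0.95,0.05,0],"delta_rot":[0,0,0]},{"translation":[-0.95,0.05,0],"delta_rot":[0,0,0]},{"translation":[-0.95,0.05,0],"delta_rot":[0,0,0]},{"translation":[-0.95,0.05,0],"delta_rot":[0,0,0]},{"translation":[0,0,0],"delta_rot":[0,0,0]},{"translation":[0,0,0],"delta_rot":[0,0,0]}]'
python3 - <<'E'
from h import *
s=monitor.observe(); print(s['t'],s['ee_pos'],R.from_quat(s['eef_rot']).as_matrix().round(3))
np.savez('pose.npz',p=s['ee_pos'],q=s['eef_rot'])
cv2.imwrite('pics/w6.png',snapshot('wrist')[...,::-1]); cv2.imwrite('pics/side6.png',snapshot('side')[...,::-1])
E
```

```text
t: 17.95
ee_pos: [0.4227, 0.2155, 0.1894]
eef_rot: [0.259, 0.966, -0.001, -0.001]
ft_force: [1.2, 0.1, 0.0]
grip_width: 0.0855
grasp_force: 0.0
t: 19.08
ee_pos: [0.4237, 0.2159, 0.1896]
eef_rot: [0.707, 0.707, 0.0, -0.0]
ft_force: [-0.2, -0.9, 0.5]
grip_width: 0.086
grasp_force: 0.0
t: 19.82
ee_pos: [0.4337, 0.0261, 0.1896]
eef_rot: [0.707, 0.707, 0.0, -0.0]
ft_force: [0.4, -0.4, -0.1]
grip_width: 0.085
grasp_force: 0.0
19.825 [0.43368512 0.02611997 0.18962558] [[-0.     1.    -0.   ]
 [ 1.     0.     0.001]
 [ 0.001 -0.    -1.   ]]
```

View pics/w6.png

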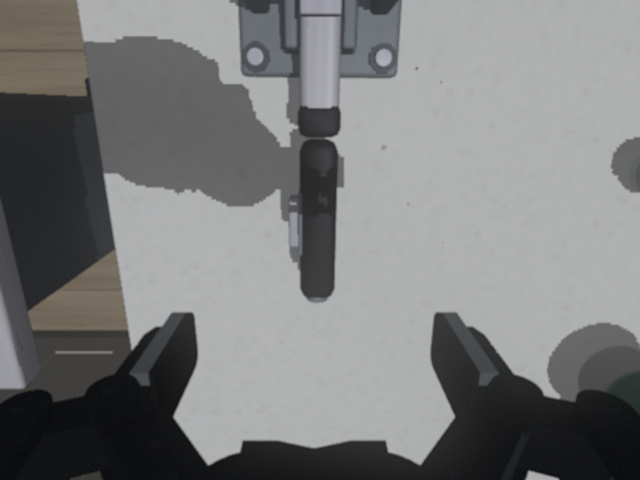

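The grip is centred between the open fingers, with its edges at x = 300–336 px and rows 140–297. The button is at (294,223).

```bash
python3 - <<'E'
from h import *
s=np.load('pose.npz'); P=(s['p'],s['q'])
print('btn',at('wrist',290,223,.045,P),'grip',at('wrist',301,223,.055,P),at('wrist',335.5,223,.055,P),'ends',at('wrist',318,142,.055,P),at('wrist',318,296,.055,P))
E
```

```text
btn [0.4169 0.0231 0.045 ] grip [0.4253 0.0259 0.055 ] [0.4496 0.0259 0.055 ] ends [0.4371 0.0816 0.055 ] [ 0.4374 -0.0307  0.055 ]
```

```bash
python3 -m creep '[{"translation":[-0.04,0.02,0.8],"delta_rot":[0,0,0]},{"translation":[0,0,0.8],"delta_rot":[0,0,0]},{"translation":[0,0,0.8],"delta_rot":[0,0,0]},{"translation":[0,0,0.5],"delta_rot":[0,0,0]},{"translation":[0,0,0.4],"delta_rot":[0,0,0]},{"translation":[0,0,0],"delta_rot":[0,0,0]},{"translation":[0,0,0],"delta_rot":[0,0,0]}]' 0
python3 -m creep '[{"translation":[0,0,0],"delta_rot":[0,0,0]},{"translation":[0,0,0],"delta_rot":[0,0,0]},{"translation":[0,0,0],"delta_rot":[0,0,0]},{"translation":[0,0,0],"delta_rot":[0,0,0]},{"translation":[0,0,0],"delta_rot":[0,0,0]},{"translation":[0,0,0],"delta_rot":[0,0,0]}]' 1 40
```

```text
t: 20.8
ee_pos: [0.4352, 0.0245, 0.0253]
eef_rot: [0.707, 0.708, 0.0, 0.0]
ft_force: [0.9, 0.1, 0.1]
grip_width: 0.0857
grasp_force: 0.0
t: 21.55
ee_pos: [0.4356, 0.0238, 0.0252]
eef_rot: [0.707, 0.707, 0.001, 0.001]
ft_force: [0.7, 0.1, 6.0]
grip_width: 0.0272
grasp_force: 43.4
```

The width is 27 mm (button fully in) with 43 N of grip. Now I'll pull straight out.

```bash
python3 -m creep '[{"translation":[-0.2,0,0],"delta_rot":[0,0,0]},{"translation":[-0.2,0,0],"delta_rot":[0,0,0]},{"translation":[0,0,0],"delta_rot":[0,0,0]}]'
python3 -m creep '[{"translation":[-0.2,0,0],"delta_rot":[0,0,0]},{"translation":[-0.2,0,0],"delta_rot":[0,0,0]},{"translation":[-0.2,0,0],"delta_rot":[0,0,0]},{"translation":[-0.2,0,0],"delta_rot":[0,0,0]},{"translation":[-0.2,0,0],"delta_rot":[0,0,0]},{"translation":[-0.2,0,0],"delta_rot":[0,0,0]},{"translation":[-0.2,0,0],"delta_rot":[0,0,0]},{"translation":[0,0,0],"delta_rot":[0,0,0]}]'
python3 -m creep '[{"translation":[-0.1,0,0],"delta_rot":[0,0,0]},{"translation":[-0.1,0,0],"delta_rot":[0,0,0]},{"translation":[-0.06,0,0],"delta_rot":[0,0,0]},{"translation":[0,0,0],"delta_rot":[0,0,0]},{"translation":[0,0,0],"delta_rot":[0,0,0]}]'
```

```text
t: 21.92
ee_pos: [0.4355, 0.0043, 0.0252]
eef_rot: [0.707, 0.707, 0.001, -0.0]
ft_force: [-0.5, 3.8, 6.3]
grip_width: 0.0275
grasp_force: 43.4
t: 22.92
ee_pos: [0.435, -0.0655, 0.025]
eef_rot: [0.707, 0.707, 0.001, -0.001]
ft_force: [-1.1, 5.1, 6.0]
grip_width: 0.0271
grasp_force: 43.2
t: 23.55
ee_pos: [0.4349, -0.0762, 0.0247]
eef_rot: [0.707, 0.708, 0.003, -0.002]
ft_force: [0.9, 11.3, 5.4]
grip_width: 0.0275
grasp_force: 43.4
```

```bash
python3 -m creep '[{"translation":[0.03,0,0],"delta_rot":[0,0,0]},{"translation":[0,0,0],"delta_rot":[0,0,0]},{"translation":[0,0,0],"delta_rot":[0,0,0]},{"translation":[0,0,0],"delta_rot":[0,0,0]}]'
python3 -c "
from station import workorder
print(workorder.close_job())"
```

```text
t: 24.05
ee_pos: [0.435, -0.0761, 0.0249]
eef_rot: [0.707, 0.707, 0.002, -0.001]
ft_force: [0.8, 6.3, 6.1]
grip_width: 0.0269
grasp_force: 43.2
the job is handed in; nothing more can be done
None
```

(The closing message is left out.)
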